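Trolley brake lever check

TASK

Check the red brake lever of the trolley push-handle on the bench: without grasping anything, press it in towards the bar with the outside of your fingers until it comes up against its stop, without forcing it, then let it spring right back out. Then press it in to its stop a second time and finish while holding it there, so that I can gauge the gap left between lever and bar. Touch the red lever on its outer side only, and leave the bar, the black lever and the things standing round about alone.

Things in the scene. Friction and masses are not known exactly. Their poses are not given: they have to be found in the camera images.
- handle_bar: Fixed stand: grey base 420 x 80 x 12 mm, a post at each end and a level bar between (steel tube, black grips 29 mm thick). Origin: centre of the base's underside, on the bench. x runs along the bar, y level across it; the bar's axis is 170 mm above the bench, post and clamp tops at most 195. Both levers are on the -y side and press in towards +y, sharing two places on the bar either way round.
- red_lever (a joint): Red lever's turn about its upright pivot, rad: 0 at rest (sprung out), grows as pressed in towards the bar, 0.34 at its hard stop; red_press has then moved in 33 mm and over 20 mm of gap is left to the bar. The spring needs about 2 N at red_press to start, about 6 N just before the stop. Let go, it springs back to 0. Blade 8 mm thick, 3 mm strip on its inner side.
- red_press (a point): Best point to press: on the red lever's outer face, 98 mm from the pivot, 18 mm short of the ball end, half-way up the 22 mm high blade, 170 mm above the bench (free space below). Moves with the lever; axes turn with it: x along the lever to its pivot, y level and square to it, inward to the bar (the way to press), z up. At rest its x is turned +0.46 rad about z from the bar's x.
- black_lever (a joint): The same turn for the black lever: 0 at rest, 0.34 at its stop. Not to be pressed.
- black_press (a point): The like point on the outer face of the black lever, of the same shape and size as the red one, clamped to the same bar 167 mm away.
- bottle_blue: Blue-capped bottle of blue liquid, 54 mm across, 113 mm high, standing loose on the far (+y) side of the bar; origin at the centre of its underside. Leave alone.
- vial: Small green-capped vial, 22 mm across, 45 mm high, standing loose on the lever side of the bar; origin at the centre of its underside. Leave alone.
- petri: Flat petri dish, 61 mm across, 14 mm high, lying loose near the near end of the base; origin at the centre of its underside. Leave alone.
- electrode_stand: Fixed laboratory stand on the robot's left of the bar: grey plate with a thin upright rod, its top 310 mm above the bench, about 60 mm beyond the body origin's x and 35 mm short of its y; an arm runs from it to a beaker at the near left. Pass above it.
- block_heater: Fixed blue and cream block heater with a clear cover on the lever side of the bar, about 220 x 210 mm, its top 137 mm above the bench, so lower than the lever's blade (159 to 181 mm): fingers beside the lever may stand over its edge if they reach no lower than the blade needs.

How it is judged:
By the outcome, as a careful person would: the job done as asked, in the order asked, and still so for the second after the job is handed in, while the arm keeps its last pose, push and grip.
It also fails if it takes over 40 s, if anything falls off the work surface, if the arm or the gripper's body presses on something with over 40 N, if the wrist force passes 120 N, or if a joint passes its speed limit or range.

ROBOT

A 6-joint arm with a two-finger parallel gripper is mounted at the origin on a cart in front of the work surface, level with it; the furniture and walls round the work are solid. World frame = base frame: x ahead of the robot, y to its left, z up, the work surface at z = 0. Lengths are in mm, angles in rad, forces in N, time in s.
With the tool pointing down it reaches from about 275 to 1000 mm from the base axis. Payload 8.4 kg.
Tool frame: the origin (TCP) lies midway between the tips of the shut fingers; the grasp point (between the pads) lies 19 mm behind it (r.grip_point_offset is the distance from the TCP to the grasp point, in mm); z points along the fingers, y is the line along which they close (so a half turn about z gives the same grasp; the last joint's range is limited). The gripper opens to 85 mm and grips with 20 to 120 N. Pads are 22 mm wide; open, the fingers measure 114 mm over their backs; the gripper's body (76 mm by 85 mm) begins 54 mm behind the grasp point. The pads swing forward as they close: fully open they stand 13 mm farther back than shut.
Start: joints at [1.147, 0.353, 1.633, -0, 1.155, -0.002], TCP at [255.876, 570.224, 231.281] pointing down, gripper open.
Joint ranges: [-2.63, 2.63], [-0.92, 2.1], [0.06, 2.66], [-1.3, 4.44], [0, 2.69], [-3.02, 3.02]. Speed limits (rad/s): [2.22, 2.22, 2.79, 3.14, 3.14, 3.14].

INTERFACE

Orientations are given as [roll, pitch, yaw] about the fixed x, y, z axes, in that order (R = Rz(yaw) Ry(pitch) Rx(roll)).
In Python, from rig import r gives the robot as it stands. The module is installed in compiled form; this text tells all that it offers.
- The arm moves only by the shell command python3 -m creep 'ROWS' [FORCE]. ROWS is text: rows parted by semicolons, each of 7 numbers parted by spaces: the turn, a rotation vector about the tool's x, y, z in degrees, then the shift along the tool's x, y, z in m, then the closure in counts, from 0 (fully open) to 255 (shut). A call has 1 to 8 rows; each row is the pose to reach, as a shift and turn from the pose commanded when the call began, along the tool's axes at that moment; what a row does not reach only later rows make up. A row lasts 1/8 s, in which the tool goes at most 62.5 mm and 10.7 degrees, less where a joint would pass 70% of its speed; a pose out of reach is approached as far as the arm can. A call with a gripper value outside its range is refused whole. The fingers move at their own pace and stop on an object; FORCE is the grip in N (left out, the last holds). Time passes only in rows, so rows that repeat a pose let the fingers close. It gives the time, the measured TCP pose, the force, the opening and the grip force at its end, in the units of the state.
- r.sense(): the state, without advancing time (a new reading comes with each control period).
- r.grab_frame(name): name is "scene" or "top" or "wrist"; returns a dict with "img" (384x512x3 uint8, red, green, blue), "range_z" (384x512 float32, mm along the optical axis (not along the pixel's ray), 0 where there is no reading), "K" (3x3 intrinsics, pixels), "world_from_camera" (4x4, takes a point from camera to world coordinates). Camera axes: x right, y up, looking along -z (the intrinsics and any distortion apply to the point x, -y, -z); pixel columns grow to the right and rows downward; lengths in mm; the calibration is good to about 2 mm. The wrist camera is an equidistant fisheye: a pixel r from the principal point sees the ray r / f radians off the axis. A picture is of the moment at which its call begins.
- r.sign_off(): hands the job in; it is judged then, once.
The state is a dict: "clock": time; "qpos": joint angles; "qvel": joint speeds; "joint_efforts": joint torques, N m; "eef_pos": TCP position; "tcp_rot": TCP orientation; "contact_force": force on the tool from outside, world axes, zero at the start; "wrist_torque": the same for the moment, N m; "opening": opening from 0.0 (shut) to 1.0 (fully open); "grasp_force": force on a finger pad.
Only numpy, scipy, OpenCV 4.12 (cv2) and the standard library are available. Lean on these libraries where they do the work, as an engineer would, in place of code of your own. Each camera call takes 0.05 s, during which the arm holds its last target. There are 200 camera calls.

## Working session

There is one attempt and no reset: what is moved stays moved. The work goes in short steps, Python scripts to look and compute and a shell command to move; the robot and the scene stay as the last step left them, time stands still between calls to the robot, and variables do not carry over. Pictures are saved under pics/ and viewed, at most 10 in all, crops included, and the job is handed in when it is done.

```bash
mkdir -p pics; cat > h.py <<'E'
import numpy as np, cv2
from rig import r
def grab(n):
    f=r.grab_frame(n); cv2.imwrite(f'pics/{n}_{r.sense()["clock"]:.2f}.png',f['img'][:,:,::-1]); np.savez(f'{n}.npz',**f); return f
def pts(f,mask):
    v,u=np.nonzero(mask&(f['range_z']>0)); d=f['range_z'][v,u]; K=f['K']
    p=np.stack([(u-K[0,2])/K[0,0]*d,-(v-K[1,2])/K[1,1]*d,-d,np.ones_like(d)])
    return (f['world_from_camera']@p)[:3].T
def red(f):
    h=cv2.cvtColor(f['img'],cv2.COLOR_RGB2HSV); return ((h[...,0]<8)|(h[...,0]>172))&(h[...,1]>150)&(h[...,2]>70)
E
python3 - <<'E'
from h import *
for n in('scene','top'):
    f=grab(n); print(n,f['K'].tolist(),f['world_from_camera'].round(2).tolist()); m=red(f); p=pts(f,m); print(m.sum(),p.min(0),p.max(0),np.median(p,0))
print(r.sense())
a=[np.load(n+'.npz')['img'] for n in('scene','top')]
E
ls pics; cd pics; python3 -c "
import cv2,glob
for g in glob.glob('*.png'): cv2.imwrite('big_'+g,cv2.resize(cv2.imread(g),(800,600)))"; ls
```

```text
scene [[434.70075673914187, 0.0, 254.46591672640957], [0.0, 434.70075673914187, 186.08002097517527], [0.0, 0.0, 1.0]] [[0.46, 0.37, -0.81, -239.15], [-0.89, 0.21, -0.41, -555.55], [0.02, 0.9, 0.43, 558.13], [0.0, 0.0, 0.0, 1.0]]
390 [ 526.4233071  -662.70014974   28.67383153] [833.65978168 -88.08499069 182.87491442] [ 686.52872861 -631.89739255  144.81764954]
top [[400.6887296163687, 0.0, 257.4843998410369], [0.0, 400.6887296163687, 189.7981843098794], [0.0, 0.0, 1.0]] [[-0.03, 1.0, -0.06, 511.99], [-1.0, -0.03, -0.01, -116.17], [-0.01, 0.06, 1.0, 1125.94], [0.0, 0.0, 0.0, 1.0]]
299 [ 409.42342356 -661.03586528   18.32518524] [ 835.28059869 -101.84756239  185.63269366] [ 691.45353319 -170.82929233  177.19016243]
{'clock': 0.1, 'qpos': array([ 1.14659213e+00,  3.53562507e-01,  1.63401603e+00,  3.17393657e-05,
        1.15520830e+00, -2.39397455e-03]), 'qvel': array([-0.00273112, -0.00417128, -0.00108334, -0.00105933, -0.00260525,
        0.00043572]), 'joint_efforts': array([ 1.93639780e-04, -6.06361413e+01, -3.42817891e+01,  1.38127768e-05,
        3.96812087e-03,  2.73302618e-05]), 'eef_pos': array([255.7044703 , 569.85651709, 230.66570381]), 'tcp_rot': array([-3.14039855e+00, -3.18811118e-05,  2.71976959e+00]), 'contact_force': array([-0.33430233,  0.88180102, -0.08217857]), 'wrist_torque': array([0.00602279, 0.01039802, 0.03930385]), 'grasp_force': 0.0, 'opening': 1.0048604880834167}
scene_0.05.png
top_0.10.png
big_scene_0.05.png
big_top_0.10.png
scene_0.05.png
top_0.10.png
```

View pics/big_scene_0.05.png

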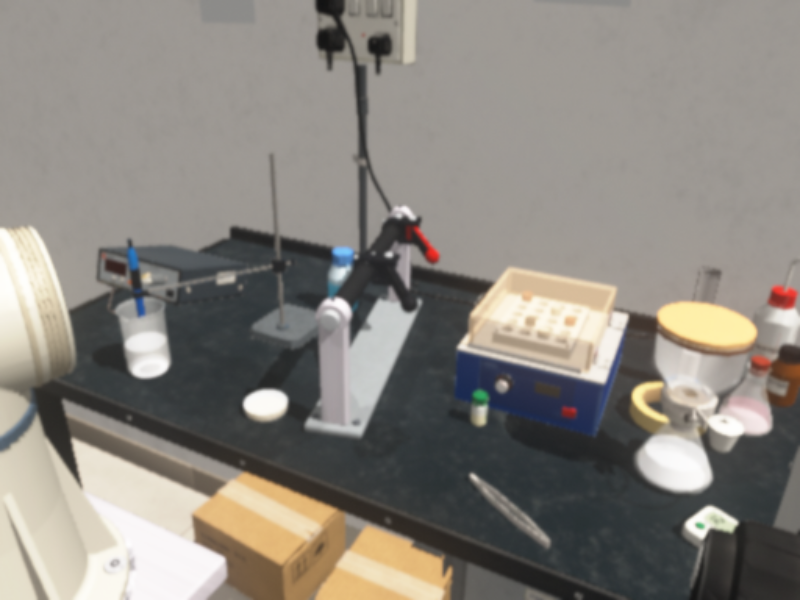

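View pics/big_top_0.10.png

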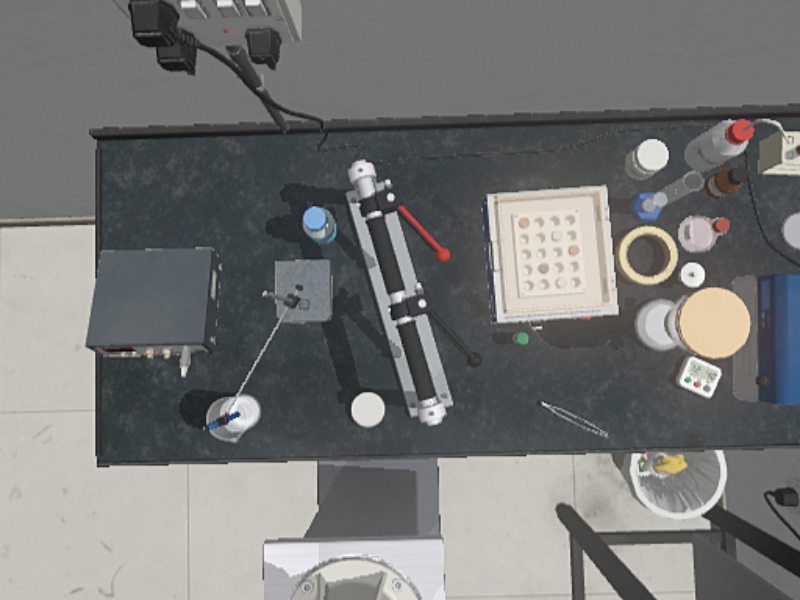

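The scene and top views show the red lever on the far half of the bar, with its pivot at about (400,205) and its ball at (445,255) in the enlarged top view. The black lever is nearer, with its ball at (475,360), and the heater's left edge is at x≈490.

```bash
cat > m.py <<'E'
from h import *
def onplane(f,u,v,z):
    K=f['K'];W=f['world_from_camera']; d=W[:3,:3]@np.stack([(u-K[0,2])/K[0,0],-(v-K[1,2])/K[1,1],-np.ones(len(u))]); o=W[:3,3:]
    return (o+d*(z-o[2])/d[2]).T
def lever(f):
    m=red(f).astype(np.uint8); m[:, :230]=0; m[:,300:]=0; m[:110]=0; m[180:]=0
    v,u=np.nonzero(m); return onplane(f,u.astype(float),v.astype(float),178.)
E
python3 - <<'E'
from m import *
f=dict(np.load('top.npz')); 
p=lever(f); print(len(p),p.min(0),p.max(0))
c=p[:,:2].mean(0); w,V=np.linalg.eigh(np.cov((p[:,:2]-c).T)); a=V[:,1]*np.sign(V[0,1]); print('center',c,'axis',a,np.arctan2(a[1],a[0]))
s=(p[:,:2]-c)@a; n=np.array([-a[1],a[0]]); t=(p[:,:2]-c)@n
for lo in np.arange(s.min(),s.max(),12):
    k=(s>=lo)&(s<lo+12); print(round(lo), k.sum(), t[k].min().round(1),t[k].max().round(1),t[k].mean().round(1))
print('ball tip',c+a*s.min(),'inner end',c+a*s.max())
# bar ends
b=onplane(f,np.array([362,430,363,429])*.64,np.array([172,412,172,412])*.64,190.);print('bar',b, np.arctan2(*(b[0]-b[1])[[1,0]]))
# scene depth of red
g=dict(np.load('scene.npz')); q=pts(g,red(g)); q=q[(q[:,1]>-260)&(q[:,0]>600)]; print(len(q),q.min(0),q.max(0))
# heater left edge : height map
P=pts(f,np.ones((384,512),bool)); k=(P[:,2]>60)&(P[:,1]<-180)&(P[:,1]>-420)&(P[:,0]>430)&(P[:,0]<800); print('heater',P[k].min(0),P[k].max(0))
for x in range(500,780,30):
    kk=k&(abs(P[:,0]-x)<8)&(P[:,1]<-225); print(x,P[kk][:,1].max().round(),P[kk][:,2].max().round()) if kk.any() else 0
E
```

```text
167 [ 623.29785484 -176.00402048  178.        ] [ 707.17135683 -101.85963732  178.        ]
center [ 658.9732111  -144.58841895] axis [0.76865759 0.63966046] 0.6940564557227074
-44 39 -8.9 9.9 0.5
-32 28 -8.5 10.1 0.3
-20 14 -4.4 1.2 -1.7
-8 14 -3.6 1.9 -0.8
4 14 -3.1 2.5 -0.4
16 15 -3.5 3.2 0.3
28 14 -3.3 2.2 -0.5
40 14 -2.8 2.8 -0.1
52 14 -2.0 3.6 0.9
64 1 2.0 2.0 2.0
ball tip [ 624.97731536 -172.87907867] inner end [ 708.42531508 -103.43543222]
bar [[ 758.94481509  -48.34667722  190.        ]
 [ 395.53953378 -140.03726316  190.        ]
 [ 758.89506915  -49.86451891  190.        ]
 [ 395.57963419 -138.55801009  190.        ]] 0.24715107734399896
120 [ 615.42220362 -179.10584612  161.52188034] [710.63687334 -88.08499069 182.87491442]
heater [ 461.0267755  -419.9725895    60.12526288] [ 749.90405249 -180.56786614  186.35060577]
530 -256.0 104.0
560 -254.0 144.0
590 -254.0 143.0
620 -245.0 143.0
650 -245.0 145.0
680 -250.0 143.0
710 -249.0 143.0
740 -247.0 142.0
```

```bash
cat > plan.py <<'E'
import sys, numpy as np
from scipy.spatial.transform import Rotation as R
from rig import r
def plan(p,yaw):
    s=r.sense(); A=R.from_euler('xyz',s['tcp_rot']); B=R.from_euler('xyz',[np.pi,0,yaw])
    print('turn deg',np.degrees((A.inv()*B).as_rotvec()).round(2),'shift m',(A.inv().apply(np.array(p)-s['eef_pos'])/1000).round(4))
if __name__=='__main__': plan([float(x) for x in sys.argv[1:4]],float(sys.argv[4]))
E
python3 - <<'E'
from plan import *
a=np.array([.762,.648]);n=np.array([-a[1],a[0]]); c=np.array([659,-144.6])
P=c-8*a-5*n; print('P',P,'standoff',P-45*n,'pivot',P+90*a)
plan([*(P-45*n),420],0.70)
E
python3 -m creep '0 0 0 0 0 -0.06 255; 0 0 0 0 0 -0.12 255; 0 0 0 0 0 -0.18 255; 0 0 0 0 0 -0.2 255; 0 0 0 0 0 -0.2 255' 60
python3 plan.py 685 -193 420 0.70
```

```text
P [ 656.144 -153.594] standoff [ 685.304 -187.884] pivot [724.724 -95.274]
turn deg [-5.0000e-02  7.0000e-02  1.1572e+02] shift m [-0.7022 -0.5157 -0.1887]
clock: 0.72
eef_pos: [256.1, 570.7, 432.7]
tcp_rot: [3.139, -0.0, 2.72]
contact_force: [-0.2, -0.0, -0.4]
opening: -0.001
grasp_force: 0.0
turn deg [ 1.0000e-01 -1.6000e-01  1.1573e+02] shift m [-0.704  -0.5212  0.0112]
```

```bash
python3 -m creep '0 0 7.2 -0.044 -0.0325 0 255; 0 0 14.4 -0.088 -0.065 0 255; 0 0 21.6 -0.132 -0.0975 0 255; 0 0 28.8 -0.176 -0.13 0 255; 0 0 36 -0.22 -0.1625 0 255; 0 0 43.2 -0.264 -0.195 0 255; 0 0 50.4 -0.308 -0.2275 0 255; 0 0 57.6 -0.352 -0.26 0 255'; python3 plan.py 685 -193 420 0.70
```

```text
clock: 1.72
eef_pos: [470.6, 187.0, 429.1]
tcp_rot: [-3.139, 0.001, 1.71]
contact_force: [0.5, 0.5, 0.2]
opening: 0.001
grasp_force: 0.0
turn deg [-0.13  0.12 57.89] shift m [-0.4062  0.1595  0.0089]
```

```bash
python3 -m creep '0 0 7.2 -0.051 0.02 0 255; 0 0 14.4 -0.102 0.04 0 255; 0 0 21.6 -0.153 0.06 0 255; 0 0 28.8 -0.204 0.08 0 255; 0 0 36 -0.255 0.1 0 255; 0 0 43.2 -0.306 0.12 0 255; 0 0 50.4 -0.357 0.14 0 255; 0 0 57.6 -0.406 0.16 0 255'; python3 plan.py 685 -189 154 0.705
```

```text
clock: 2.72
eef_pos: [687.2, -191.6, 428.4]
tcp_rot: [-3.139, 0.002, 0.705]
contact_force: [1.1, 0.1, 0.2]
opening: 0.0
grasp_force: 0.0
turn deg [-0.17  0.11 -0.02] shift m [ 0.0005 -0.0026  0.2744]
```

```bash
python3 -m creep '-0.17 0.11 0 0 -0.001 0.05 255; -0.17 0.11 0 0 -0.002 0.1 255; -0.17 0.11 0 0 -0.002 0.15 255; -0.17 0.11 0 0 -0.002 0.2 255; -0.17 0.11 0 0 -0.002 0.2 255'; python3 - <<'E'
from m import *
fs=[grab(n) for n in('top','wrist')]
print(r.sense()['eef_pos'])
a=fs[0]['img'][90:234,200:392]
cv2.imwrite('pics/pair1.png',np.hstack([cv2.resize(a,(400,300)),cv2.resize(fs[1]['img'],(400,300))])[:,:,::-1])
E
```

```text
clock: 3.35
eef_pos: [682.0, -187.4, 224.8]
tcp_rot: [-3.135, 0.004, 0.709]
contact_force: [-0.5, 0.3, 1.3]
opening: 0.003
grasp_force: 0.0
[ 685.67577735 -188.46699411  231.27097363]
```

View pics/pair1.png

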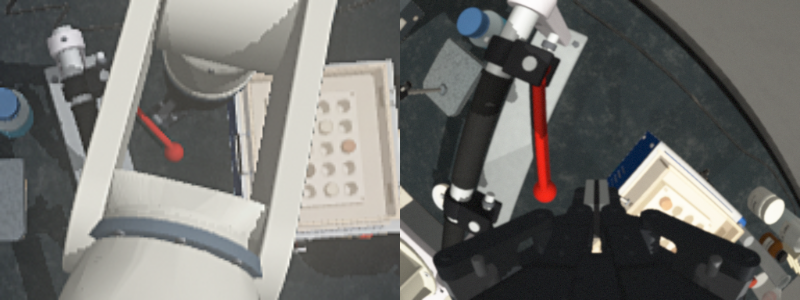

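The top view shows the red ball clear at (175,152) in the left half. In the wrist view (right half) the lever runs from (540,80) to its ball at (543,192), and the shut fingertips are beside it at (597,190) on the outer side. I'll measure the lever from the wrist view.

```bash
cat > w.py <<'E'
from m import *
from scipy.spatial.transform import Rotation as R
def wl(f,z=181.,show=True):
    m=red(f).astype(np.uint8); k,l,st,_=cv2.connectedComponentsWithStats(m); i=1+st[1:,4].argmax(); v,u=np.nonzero(l==i)
    K=f['K'];x=(u-K[0,2])/K[0,0];y=(v-K[1,2])/K[1,1];th=np.hypot(x,y);s=np.sinc(th/np.pi)
    W=f['world_from_camera'];d=W[:3,:3]@np.stack([x*s,-y*s,-np.cos(th)]);o=W[:3,3:]
    p=(o+d*(z-o[2])/d[2]).T[:,:2]
    sn=r.sense();A=R.from_euler('xyz',sn['tcp_rot']); ax=A.apply([1,0,0])[:2]; ax/=np.linalg.norm(ax); n=np.array([-ax[1],ax[0]])
    q=p-sn['eef_pos'][:2]; S=q@ax;T=q@n
    # rows: along tool x, inward
    c=[]
    for lo in np.arange(S.min(),S.max(),10):
        k=(S>=lo)&(S<lo+10); c.append((lo+5,np.percentile(T[k],2),np.percentile(T[k],98))); 
        if show: print('x %.0f outer %.1f inner %.1f'%c[-1])
    c=np.array(c)[3:-1]; b=np.polyfit(c[:,0],(c[:,1]+c[:,2])/2,1); yaw=np.arctan2(ax[1],ax[0])
    print('tool yaw',yaw.round(3),'lever yaw',(yaw+np.arctan(b[0])).round(3),'tip x',S.min().round(1),'tcp',sn['eef_pos'].round(1),'F',sn['contact_force'].round(1),'Fin',(sn['contact_force'][:2]@n).round(1))
if __name__=='__main__': wl(grab('wrist'))
E
python3 w.py
```

```text
x -29 outer 39.3 inner 58.7
x -19 outer 38.5 inner 58.7
x -9 outer 42.6 inner 54.2
x 1 outer 42.7 inner 53.8
x 11 outer 42.8 inner 54.0
x 21 outer 42.9 inner 54.1
x 31 outer 43.0 inner 54.2
x 41 outer 43.9 inner 54.2
x 51 outer 44.2 inner 54.4
x 61 outer 44.4 inner 54.1
x 71 outer 43.5 inner 54.5
x 81 outer 43.5 inner 44.8
tool yaw 0.709 lever yaw 0.724 tip x -34.1 tcp [ 686.5 -188.7  232.8] F [-0.4 -0.3  1.3] Fin 0.0
```

```bash
python3 -m creep '0 0 0 0 0 0.03 255; 0 0 0 0 0 0.06 255; 0 0 0 0 0 0.076 255; 0 0 0 0 0 0.076 255;0 0 0 0 0 0.076 255'; python3 w.py; python3 plan.py 686 -189 154 0.705
```

```text
clock: 4.12
eef_pos: [687.0, -188.8, 157.1]
tcp_rot: [3.137, -0.003, 0.709]
contact_force: [-0.0, -1.2, -0.1]
opening: 0.001
grasp_force: 0.0
x -4 outer 41.1 inner 53.8
x 6 outer 40.8 inner 53.8
x 16 outer 41.0 inner 53.9
x 26 outer 41.3 inner 54.0
x 36 outer 41.8 inner 54.1
x 46 outer 41.9 inner 54.1
x 56 outer 41.9 inner 54.3
x 66 outer 41.8 inner 54.3
x 76 outer 38.7 inner 46.8
x 86 outer 37.0 inner 42.0
tool yaw 0.709 lever yaw 0.641 tip x -8.9 tcp [ 687.1 -188.8  157.1] F [-1.1  0.4  0.2] Fin 1.0
turn deg [ 0.29 -0.19  0.24] shift m [-0.0009 -0.0006  0.0031]
```

```bash
python3 -m creep '0 0 0 0 -0.007 0.001 255; 0 0 0 0 -0.014 0.002 255; 0 0 0 0 -0.02 0.002 255; 0 0 0 0 -0.022 0.002 255; 0 0 0 0 -0.022 0.002 255'; python3 -m creep '0 0 0 0 -0.001 0 255; 0 0 0 0 -0.002 0 255;0 0 0 0 -0.003 0 255; 0 0 0 0 -0.004 0 255; 0 0 0 0 -0.004 0 255'; python3 w.py
```

```text
clock: 4.8
eef_pos: [671.7, -171.7, 153.3]
tcp_rot: [3.138, -0.002, 0.709]
contact_force: [-0.0, 0.2, 0.3]
opening: 0.002
grasp_force: 0.0
clock: 5.42
eef_pos: [669.1, -168.8, 153.2]
tcp_rot: [3.139, -0.002, 0.709]
contact_force: [0.1, -0.6, 1.0]
opening: -0.004
grasp_force: 0.0
x 3 outer 17.6 inner 27.4
x 13 outer 17.9 inner 27.6
x 23 outer 18.0 inner 27.7
x 33 outer 18.1 inner 27.9
x 43 outer 18.1 inner 27.9
x 53 outer 18.4 inner 27.9
x 63 outer 18.8 inner 27.9
x 73 outer 17.9 inner 28.2
tool yaw 0.709 lever yaw 0.723 tip x -1.5 tcp [ 669.1 -168.8  153.2] F [ 0.2  1.1 -0.9] Fin 0.7
```

```bash
python3 -m creep '0 0 0 0 -0.002 0 255; 0 0 0 0 -0.003 0 255; 0 0 2.5 -0.0007 -0.007 0 255; 0 0 5 -0.0014 -0.011 0 255; 0 0 7.5 -0.0018 -0.015 0 255; 0 0 10 -0.0021 -0.019 0 255; 0 0 10 -0.0021 -0.019 0 255;0 0 10 -0.0021 -0.019 0 255'; python3 w.py
```

```text
clock: 6.48
eef_pos: [655.2, -156.3, 153.2]
tcp_rot: [3.138, -0.002, 0.536]
contact_force: [-0.6, -4.3, -0.5]
opening: 0.0
grasp_force: 1.9
x 5 outer 13.5 inner 20.8
x 15 outer 12.3 inner 21.2
x 25 outer 12.7 inner 21.9
x 35 outer 13.3 inner 22.4
x 45 outer 13.8 inner 23.0
x 55 outer 14.7 inner 23.5
x 65 outer 15.1 inner 24.0
x 75 outer 15.1 inner 24.6
tool yaw 0.535 lever yaw 0.593 tip x -0.3 tcp [ 655.2 -156.3  153.2] F [ 0.3 -5.5 -0.2] Fin -4.9
```

```bash
python3 -m creep '0 0 1 -0.0005 -0.003 0 255; 0 0 2.5 -0.001 -0.006 0 255; 0 0 4 -0.0014 -0.009 0 255; 0 0 5.5 -0.0017 -0.012 0 255; 0 0 7 -0.002 -0.015 0 255; 0 0 7 -0.002 -0.015 0 255; 0 0 7 -0.002 -0.015 0 255'; python3 w.py; python3 w.py|tail -1
```

```text
clock: 7.4
eef_pos: [645.7, -144.6, 153.2]
tcp_rot: [3.138, -0.002, 0.413]
contact_force: [-0.4, -6.9, 0.5]
opening: 0.004
grasp_force: 2.9
x 5 outer 13.5 inner 20.5
x 15 outer 12.3 inner 20.5
x 25 outer 12.2 inner 20.7
x 35 outer 12.3 inner 20.9
x 45 outer 12.4 inner 21.0
x 55 outer 12.5 inner 21.1
x 65 outer 12.7 inner 21.2
x 75 outer 12.6 inner 21.5
tool yaw 0.413 lever yaw 0.425 tip x -0.2 tcp [ 645.7 -144.7  153.2] F [-0.7 -7.2  0.3] Fin -6.3
tool yaw 0.413 lever yaw 0.424 tip x -0.2 tcp [ 645.7 -144.7  153.2] F [-1.4 -7.7 -0.2] Fin -6.5
```

```bash
python3 -m creep '0 0 0.6 -0.0001 -0.001 0 255; 0 0 1.2 -0.0002 -0.002 0 255; 0 0 1.2 -0.0002 -0.002 0 255'; python3 -m creep '0 0 0.5 -0.0001 -0.001 0 255; 0 0 0.5 -0.0001 -0.001 0 255';  python3 w.py|tail -1
```

```text
clock: 7.88
eef_pos: [644.6, -143.0, 153.2]
tcp_rot: [3.138, -0.002, 0.392]
contact_force: [-1.0, -6.9, 1.5]
opening: 0.001
grasp_force: 3.1
clock: 8.12
eef_pos: [644.0, -142.2, 153.2]
tcp_rot: [3.138, -0.002, 0.383]
contact_force: [-2.2, -7.4, 1.2]
opening: -0.0
grasp_force: 3.2
tool yaw 0.383 lever yaw 0.392 tip x -0.1 tcp [ 644.  -142.2  153.2] F [-2.3 -6.6  1.3] Fin -5.3
```

```bash
python3 -m creep '0 0 0 0 -0.0005 0 255; 0 0 0 0 -0.0005 0 255'|sed -n 2,4p; python3 -m creep '0 0 0 0 -0.0005 0 255; 0 0 0 0 -0.0005 0 255'|sed -n 2,4p;  python3 w.py|tail -1
```

```text
eef_pos: [643.8, -141.8, 153.2]
tcp_rot: [3.138, -0.002, 0.383]
contact_force: [-2.2, -7.7, 0.7]
eef_pos: [643.6, -141.4, 153.2]
tcp_rot: [3.138, -0.002, 0.383]
contact_force: [-1.8, -8.5, 0.3]
tool yaw 0.383 lever yaw 0.38 tip x -0.1 tcp [ 643.6 -141.4  153.2] F [-2.1 -7.7  0.4] Fin -6.3
```

```bash
python3 -m creep '0 0 0 0 -0.0005 0 255; 0 0 0 0 -0.0005 0 255'|sed -n 2,4p; python3 -m creep '0 0 0 0 -0.0005 0 255; 0 0 0 0 -0.0005 0 255'|sed -n 2,4p;  python3 w.py|tail -1
```

```text
eef_pos: [643.4, -140.9, 153.2]
tcp_rot: [3.138, -0.002, 0.383]
contact_force: [-2.1, -8.0, 0.1]
eef_pos: [643.4, -140.8, 153.2]
tcp_rot: [3.138, -0.002, 0.383]
contact_force: [-2.8, -9.7, 0.3]
tool yaw 0.383 lever yaw 0.371 tip x -0.1 tcp [ 643.4 -140.8  153.2] F [-1.4 -9.6  0.6] Fin -8.3
```

```bash
python3 -m creep '0 0 0 0 -0.0005 0 255; 0 0 0 0 -0.0005 0 255'|sed -n 2,4p;python3 -m creep '0 0 0 0 -0.0005 0 255; 0 0 0 0 -0.0005 0 255; 0 0 0 0 -0.0005 0 255'|sed -n 2,4p;  python3 w.py|tail -1
```

```text
eef_pos: [643.3, -140.7, 153.2]
tcp_rot: [3.137, -0.002, 0.383]
contact_force: [-0.9, -12.4, -1.0]
eef_pos: [643.3, -140.7, 153.2]
tcp_rot: [3.136, -0.002, 0.383]
contact_force: [-0.4, -13.5, -0.6]
tool yaw 0.383 lever yaw 0.374 tip x -0.1 tcp [ 643.3 -140.7  153.3] F [  0.1 -13.1  -0.3] Fin -12.2
```

The lever is at its stop: the force rose to 13 N and the position stopped changing. Now I'll let it spring out.

```bash
python3 plan.py 672 -171.5 153.2 0.709
```

```text
turn deg [  0.31  -0.06 -18.65] shift m [0.0151 0.0393 0.0003]
```

```bash
python3 -m creep '0 0 -2 0.0005 0.006 0 255; 0 0 -4 0.001 0.012 0 255; 0 0 -7 0.003 0.019 0 255; 0 0 -10 0.006 0.026 0 255; 0 0 -14 0.01 0.033 0 255; 0 0 -18.6 0.015 0.0395 0 255; 0 0 -18.6 0.015 0.0395 0 255; 0 0 -18.6 0.015 0.0395 0 255'; python3 w.py
```

```text
clock: 10.95
eef_pos: [671.6, -169.0, 153.1]
tcp_rot: [3.139, -0.002, 0.706]
contact_force: [0.6, -1.2, -1.5]
opening: -0.003
grasp_force: 0.0
x 4 outer 19.1 inner 29.1
x 14 outer 19.4 inner 29.3
x 24 outer 19.6 inner 29.5
x 34 outer 19.6 inner 29.7
x 44 outer 19.8 inner 29.7
x 54 outer 20.2 inner 29.8
x 64 outer 20.3 inner 29.9
x 74 outer 19.4 inner 29.7
tool yaw 0.706 lever yaw 0.724 tip x -1.4 tcp [ 671.5 -169.   153.1] F [ 0.  -0.3 -0.2] Fin -0.2
```

The lever yaw is back to 0.724 (rest), and the finger is clear of it with no force. Now the second press.

```bash
python3 plan.py 644.6 -143 153.2 0.392; python3 -m creep '0 0 0 0 -0.003 0 255; 0 0 0 0 -0.005 0 255; 0 0 2 -0.001 -0.009 0 255; 0 0 4 -0.0016 -0.013 0 255; 0 0 6 -0.002 -0.017 0 255; 0 0 8 -0.0024 -0.021 0 255; 0 0 10 -0.0028 -0.024 0 255; 0 0 10 -0.0028 -0.024 0 255'; python3 plan.py 644.6 -143 153.2 0.392;python3 w.py|tail -1
```

```text
turn deg [ 0.11 -0.13 18.  ] shift m [-0.0036 -0.0373 -0.0002]
clock: 12.0
eef_pos: [654.3, -153.3, 153.3]
tcp_rot: [3.138, -0.003, 0.532]
contact_force: [2.1, -3.5, -1.7]
opening: 0.002
grasp_force: 2.0
turn deg [ 0.18 -0.17  8.03] shift m [-0.0031 -0.0138  0.    ]
tool yaw 0.533 lever yaw 0.562 tip x -0.3 tcp [ 654.3 -153.3  153.3] F [ 1.7 -3.7 -1.5] Fin -4.0
```

```bash
python3 -m creep '0 0 2 -0.001 -0.003 0 255; 0 0 4 -0.0016 -0.006 0 255; 0 0 6 -0.0022 -0.009 0 255; 0 0 8 -0.0028 -0.012 0 255; 0 0 8.3 -0.003 -0.014 0 255; 0 0 8.3 -0.003 -0.014 0 255; 0 0 8.3 -0.003 -0.014 0 255'|sed -n 2,4p; python3 plan.py 643.3 -140.7 153.2 0.383;python3 w.py|tail -1
```

```text
eef_pos: [645.3, -142.7, 153.4]
tcp_rot: [3.138, -0.004, 0.387]
contact_force: [5.0, -3.8, -2.0]
turn deg [ 0.2  -0.25  0.21] shift m [-0.0011 -0.0026  0.0001]
tool yaw 0.387 lever yaw 0.405 tip x -0.3 tcp [ 645.3 -142.7  153.4] F [ 5.3 -3.9 -1.8] Fin -5.7
```

```bash
python3 -m creep '0 0 0.3 -0.0004 -0.001 0 255; 0 0 0.3 -0.0008 -0.002 0 255; 0 0 0.3 -0.001 -0.0026 0 255; 0 0 0.3 -0.001 -0.0026 0 255'|sed -n 2,4p; python3 -m creep '0 0 0 0 -0.0005 0 255; 0 0 0 0 -0.0005 0 255'|sed -n 2,4p;python3 w.py|tail -1
```

```text
eef_pos: [643.8, -140.8, 153.6]
tcp_rot: [3.138, -0.005, 0.381]
contact_force: [6.9, -3.5, -2.8]
eef_pos: [643.8, -140.7, 153.6]
tcp_rot: [3.137, -0.005, 0.381]
contact_force: [7.0, -6.1, -2.4]
tool yaw 0.381 lever yaw 0.37 tip x -0.4 tcp [ 643.8 -140.7  153.6] F [ 7.4 -5.3 -2.2] Fin -7.7
```

```bash
python3 -m creep '0 0 0 0 -0.0005 0 255; 0 0 0 0 -0.0005 0 255'|sed -n 2,4p;python3 w.py|tail -1
```

```text
eef_pos: [643.8, -140.6, 153.6]
tcp_rot: [3.136, -0.006, 0.381]
contact_force: [7.3, -7.4, -3.4]
tool yaw 0.381 lever yaw 0.371 tip x -0.4 tcp [ 643.8 -140.6  153.6] F [ 7.3 -7.8 -4.5] Fin -9.9
```

```bash
python3 -m creep '0 0 0 0.0007 -0.0004 0 255; 0 0 0 0.0007 -0.0004 0 255; 0 0 0 0.0007 -0.0004 0 255'|sed -n 2,4p;python3 - <<'E'
from w import *
f=grab('wrist');wl(f,show=False); g=grab('scene')['img'][100:244,180:372]
cv2.imwrite('pics/pair2.png',np.hstack([cv2.resize(g,(400,300)),cv2.resize(f['img'],(400,300))])[:,:,::-1])
E
```

```text
eef_pos: [643.8, -140.5, 153.5]
tcp_rot: [3.136, -0.004, 0.382]
contact_force: [5.3, -10.6, -2.3]
tool yaw 0.381 lever yaw 0.373 tip x -0.4 tcp [ 643.8 -140.5  153.6] F [  5.9 -10.5  -1.4] Fin -12.0
```

View pics/pair2.png

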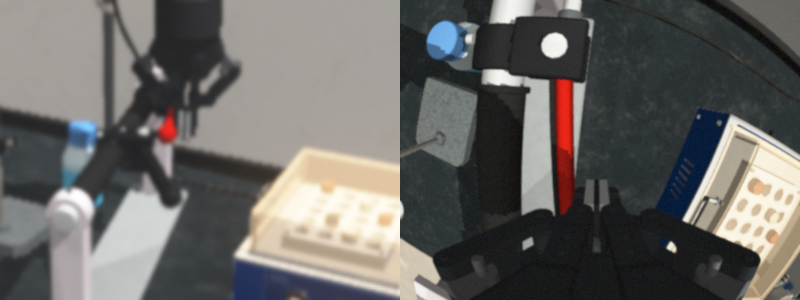

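The fingers sit on the lever's outer side, with the red blade at (565,150) and a visible gap to the bar. In the scene view the knuckle at (145,75) stays above the bar. The lever has turned 0.35 rad and the force is steady at about 12 N, so it is at its stop.

```bash
python3 -c "
from rig import r
print(r.sense()['clock'],r.sign_off())"
```

```text
the job is handed in; nothing more can be done
14.55 None
```

I pressed the red lever in to its stop, let it spring fully back, and pressed it in again; the arm is holding it at the stop with about 12 N, and the job was handed in at 14.6 s.

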